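Line up the toiletry set by height on the vanity tray

TASK

Line up the four white containers with grey metal caps by height along the wooden tray, each standing upright and centred on its own black disc: the shortest at the end next to the white ceramic bowl, rising step by step to the tallest at the end next to the brushed steel bowl. Leave both bowls where they are.

Things in the scene. Friction and masses are not known exactly. Their poses are not given: they have to be found in the camera images.
- cream_jar: Loose and upright at the start; origin at the centre of its underside, z up its axis (any yaw; round). White plastic body with a plain grey aluminium screw lid: squat jar, the shortest at 42 mm; body 52 mm across up to 26 mm, lid 54 mm across from 26 to 42 mm. About 90 g.
- roll_on: Loose and upright at the start; origin at the centre of its underside, z up its axis (any yaw; round). White plastic body with a plain grey aluminium cap: slim roll-on, second shortest at 66 mm; body 38 mm across up to 44 mm, cap 34 mm across from 44 to 66 mm. About 60 g.
- lotion_bottle: Loose and upright at the start; origin at the centre of its underside, z up its axis (any yaw; round). White plastic body with a plain grey aluminium cap: wide bottle, second tallest at 90 mm; body 48 mm across up to 66 mm, narrow cap 28 mm across from 66 to 90 mm. About 130 g.
- mist_bottle: Loose and upright at the start; origin at the centre of its underside, z up its axis (any yaw; round). White plastic body with a plain grey aluminium cap: the tallest at 116 mm; body 42 mm across up to 80 mm, cap 34 mm across from 80 to 116 mm. About 140 g.
- disc_1: Black rubber disc, 60 mm across and 5 mm thick, fixed on the pale wooden tray; origin at the centre of its underside, so its top is 5 mm above the origin and 13 mm above the counter. Its y axis runs along the row (towards disc_1's end), its x axis across it. The disc at the left (+y) end of the row; the four discs are spaced 80 mm, numbered in order from here.
- disc_2: Black rubber disc, 60 mm across and 5 mm thick, fixed on the pale wooden tray; origin at the centre of its underside, so its top is 5 mm above the origin and 13 mm above the counter. Its y axis runs along the row (towards disc_1's end), its x axis across it. Second disc from the left (+y) end.
- disc_3: Black rubber disc, 60 mm across and 5 mm thick, fixed on the pale wooden tray; origin at the centre of its underside, so its top is 5 mm above the origin and 13 mm above the counter. Its y axis runs along the row (towards disc_1's end), its x axis across it. Third disc from the left (+y) end.
- disc_4: Black rubber disc, 60 mm across and 5 mm thick, fixed on the pale wooden tray; origin at the centre of its underside, so its top is 5 mm above the origin and 13 mm above the counter. Its y axis runs along the row (towards disc_1's end), its x axis across it. The disc at the right (-y) end of the row.
- bowl_white: Round bowl, rim 100 mm across, 45 mm high, standing on the counter about 230 mm from the tray's middle, just beyond one end of the tray (either end); the other bowl is beyond the other end. Origin at the centre of its underside. Not to be moved. White ceramic. It marks the end of the row for the shortest container.
- bowl_steel: Round bowl, rim 100 mm across, 45 mm high, standing on the counter about 230 mm from the tray's middle, just beyond one end of the tray (either end); the other bowl is beyond the other end. Origin at the centre of its underside. Not to be moved. Brushed steel. It marks the end of the row for the tallest container.
Things that resemble listed ones, but are neither listed nor needed, are in the scene too. Leave any green look-alike of the lotion_bottle alone.

How it is judged:
At the end, for the whole second after the job is handed in: Each container stands at rest and upright (within 0.1 rad) on its disc, within 14 mm of the disc's centre, in order of height: shortest (cream jar) on the disc nearest the white bowl, then roll-on, lotion bottle, and the mist bottle on the disc nearest the steel bowl (((y of bowl_white in the frame of disc_1 above 0 m and horizontal distance between cream_jar and disc_1 below 0.014 m and z of cream_jar in the frame of disc_1 between 0.002 and 0.009 m and horizontal distance between roll_on and disc_2 below 0.014 m and z of roll_on in the frame of disc_2 between 0.002 and 0.009 m and horizontal distance between lotion_bottle and disc_3 below 0.014 m and z of lotion_bottle in the frame of disc_3 between 0.002 and 0.009 m and horizontal distance between mist_bottle and disc_4 below 0.014 m and z of mist_bottle in the frame of disc_4 between 0.002 and 0.009 m) or (y of bowl_white in the frame of disc_1 below 0 m and horizontal distance between cream_jar and disc_4 below 0.014 m and z of cream_jar in the frame of disc_4 between 0.002 and 0.009 m and horizontal distance between roll_on and disc_3 below 0.014 m and z of roll_on in the frame of disc_3 between 0.002 and 0.009 m and horizontal distance between lotion_bottle and disc_2 below 0.014 m and z of lotion_bottle in the frame of disc_2 between 0.002 and 0.009 m and horizontal distance between mist_bottle and disc_1 below 0.014 m and z of mist_bottle in the frame of disc_1 between 0.002 and 0.009 m)) and angle between each of cream_jar, roll_on, lotion_bottle, mist_bottle's own z axis and vertical below 0.1 rad and linear speed of each of cream_jar, roll_on, lotion_bottle, mist_bottle below 0.02 m/s and angular speed of each of cream_jar, roll_on, lotion_bottle, mist_bottle below 0.2 rad/s); the robot touches nothing.
It fails at once if the white bowl is moved by more than 20 mm (distance of bowl_white from where it was at the start of the episode above 0.02 m).
It fails at once if the steel bowl is moved by more than 20 mm (distance of bowl_steel from where it was at the start of the episode above 0.02 m).
It also fails if it takes over 96 s, if anything falls off the work surface, if the arm or the gripper's body presses on something with over 40 N, if the wrist force passes 120 N, or if a joint passes its speed limit or range.

ROBOT

A 6-joint arm with a two-finger parallel gripper is mounted at the origin on the work surface. World frame = base frame: x ahead of the robot, y to its left, z up, the work surface at z = 0. Lengths are in m, angles in rad, forces in N, time in s.
With the tool pointing down it reaches from about 0.35 to 0.775 m from the base axis. Payload 7.3 kg.
Tool frame: the origin (TCP) lies at the centre of the arm's flange, where the gripper is bolted on; the fingertips stand 178 mm ahead of it and the grasp point (between the pads) lies 159 mm ahead of it; z points along the fingers, y is the line along which they close (so a half turn about z gives the same grasp; the last joint's range is limited). The gripper opens to 92 mm and grips with 3 to 60 N. Pads are 19 mm wide; open, the fingers measure 130 mm over their backs; the gripper's body (75 mm by 190 mm) begins 47 mm behind the grasp point.
Start: joints at [1.178, 0.342, 1.524, -0, 1.275, -0.146], TCP at [0.128, 0.509, 0.405] pointing down, gripper open.
Joint ranges: [-2.53, 2.53], [-0.77, 2.02], [0.04, 2.7], [-1, 4.14], [0.28, 2.66], [-3.11, 3.11]. Speed limits (rad/s): [2.57, 2.57, 3.14, 3.14, 3.14, 3.14].

INTERFACE

Orientations are given as [roll, pitch, yaw] about the fixed x, y, z axes, in that order (R = Rz(yaw) Ry(pitch) Rx(roll)).
In Python, from cell import robot gives the robot as it stands.
- The arm moves only by the tool advance, called after ">>>" as name(argument=value, ...), one argument or row to a line, values as JSON. Schema: {"type":"object","properties":{"offsets":{"type":"array","items":{"type":"array","items":{"type":"number"},"minItems":6,"maxItems":6},"minItems":1,"maxItems":8},"finger_gap":{"type":"number"},"force":{"type":"number"},"only":{"type":"string"},"quiet":{"type":"boolean"},"lines":{"type":"string"}},"required":["offsets"],"additionalProperties":false}. offsets is a list of rows, 1 to 8 of them, each of 6 numbers: dx, dy, dz in a scale on which 1.0 is 0.3 m, then a rotation vector rx, ry, rz in parts of the range, where 1.0 means pi rad; each row shifts and turns the commanded pose from where the row before left it, along the tool's axes as they then stand; what a row does not reach is not made up. A row lasts 1/12 s, in which the tool goes at most 0.0417 m and 0.125 rad, less where a joint would pass 70% of its speed; a pose out of reach is approached as far as the arm can. finger_gap is the finger opening in m, set as the call begins (left out keeps the last). The fingers move at their own pace and stop on an object; force is the grip in N (left out, the last holds). Time passes only in rows, so rows that do not move let the fingers close. The tool returns the time, the measured TCP pose, the force, the opening and the grip force at its end. only (a regular expression) keeps the lines of the reply that match it, lines (a string "A,B") keeps lines A to B, and quiet returns only ok. No shift or turn number may pass 1 either way. Input that does not fit is refused with a message, and nothing moves.
- robot.observe(): the state, without advancing time (a new reading comes with each control period).
- robot.read_camera(name): name is "scene" or "top" or "wrist"; returns a dict with "image" (420x560x3 uint8, red, green, blue), "fx", "fy", "cx", "cy" (pixels), "pose" (4x4, takes a point from camera to world coordinates). Camera axes: x right, y down, z forward; pixel columns grow to the right and rows downward; lengths in m; the calibration is good to about 2 mm. A picture is of the moment at which its call begins. There is no depth.
- robot.hand_in(): hands the job in; it is judged then, once.
The state is a dict: "time": time; "qpos": joint angles; "qvel": joint speeds; "joint_efforts": joint torques, N m; "tool_pos": TCP position; "tool_rot": TCP orientation; "contact_force": force on the tool from outside, world axes, zero at the start; "torque": the same for the moment, N m; "opening": finger opening in m; "grip_force": force on a finger pad.
Only numpy, scipy, OpenCV 4.12 (cv2) and the standard library are available. Lean on these libraries where they do the work, as an engineer would, in place of code of your own. Each camera call takes 0.05 s, during which the arm holds its last target. There are 200 camera calls.

## Working session

There is one attempt and no reset: what is moved stays moved. The work goes in short steps, Python scripts to look and compute and a tool call to move; the robot and the scene stay as the last step left them, time stands still between calls to the robot, and variables do not carry over. Pictures are saved under pics/ and viewed, at most 14 in all, crops included, and the job is handed in when it is done.

```bash
mkdir -p pics
```

Run:
```python
from cell import robot
import cv2,numpy as np
for n in("scene","top"):
    c=robot.read_camera(n);cv2.imwrite(f"pics/{n}0.png",c["image"][:,:,::-1]);print(n,c["fx"],c["cx"],c["cy"],np.round(c["pose"],4).tolist())
s=robot.observe();print(s)
```

```text
scene 522.4468656185458 278.2632395137455 199.23013754365172 [[0.2749, 0.5678, -0.7759, 1.3163], [0.9612, -0.181, 0.2081, -0.2131], [-0.0222, -0.803, -0.5955, 0.6885], [0.0, 0.0, 0.0, 1.0]]
top 530.3568288186771 268.8531229096659 214.63957912766392 [[0.0186, -0.9976, 0.0669, 0.3796], [-0.9998, -0.0185, 0.0015, -0.0081], [-0.0002, -0.0669, -0.9978, 1.147], [0.0, 0.0, 0.0, 1.0]]
{'time': 0.1, 'qpos': array([ 1.17802280e+00,  3.42656623e-01,  1.52491562e+00, -4.26897346e-05,
        1.27542157e+00, -1.45998473e-01]), 'qvel': array([-0.00102221, -0.00176745, -0.00226926, -0.0003227 ,  0.00018715,
       -0.00146845]), 'joint_efforts': array([ 2.03183248e-03, -4.32007492e+01, -2.44692779e+01,  7.19808368e-02,
        5.25587308e-02, -5.27728321e-05]), 'tool_pos': array([0.12818216, 0.50898597, 0.40411449]), 'tool_rot': array([-3.14020046e+00, -1.63451444e-04,  2.89482994e+00]), 'contact_force': array([-0.47123212,  0.93310477,  0.28861729]), 'torque': array([-0.00395381,  0.00997249,  0.03333301]), 'grip_force': 0.0, 'opening': 0.09166072962398678}
```

View pics/top0.png

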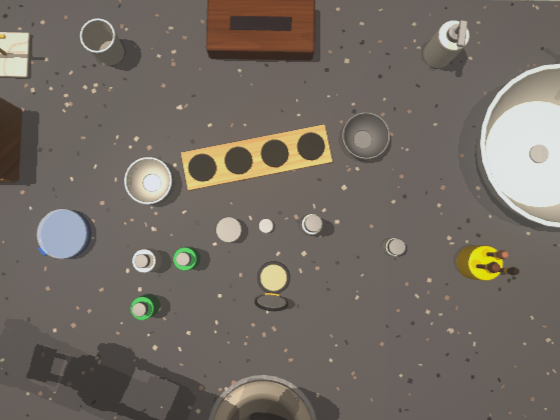

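View pics/scene0.png

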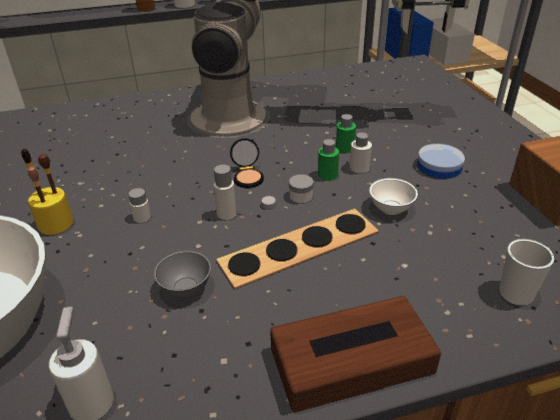

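Candidates in the top view:
- **Containers:** cream jar (229,230), mist bottle (312,224), roll-on (396,247) and white lotion bottle (144,261).
- **Look-alikes, to leave alone:** green bottles at (185,259) and (142,308), and a small white button at (266,226).
- **Bowls:** white at (148,181), on the +y end, so disc_1 takes the cream jar. Steel at (366,136).

I'll confirm these in an enlarged crop and measure them.

Create h.py:
```python
import cv2,numpy as np
from cell import robot
def ray(c,u,v,z):
    R=np.array(c["pose"]);d=R[:3,:3]@[(u-c["cx"])/c["fx"],(v-c["cy"])/c["fy"],1];o=R[:3,3]
    return (o+d*(z-o[2])/d[2])[:2]
def proj(c,p):
    R=np.array(c["pose"]);q=R[:3,:3].T@(np.array(p)-R[:3,3]);return c["fx"]*q[0]/q[2]+c["cx"],c["fy"]*q[1]/q[2]+c["cy"]
```

Run:
```python
from h import *
c=robot.read_camera("top");im=cv2.cvtColor(c["image"],cv2.COLOR_RGB2BGR)
hsv=cv2.cvtColor(im,cv2.COLOR_BGR2HSV)
# discs
tray=cv2.inRange(hsv,(12,60,100),(35,255,255));tray[:110]=0;tray[200:]=0
k,_=cv2.findContours(tray,cv2.RETR_CCOMP,cv2.CHAIN_APPROX_NONE)
for q in k:
    a=cv2.contourArea(q)
    if 300<a<1200:
        (u,v),r=cv2.minEnclosingCircle(q);print("disc",round(u,1),round(v,1),round(r,1),ray(c,u,v,.013).round(4))
g=cv2.cvtColor(im,cv2.COLOR_BGR2GRAY)
S=5;tiles=[]
for n,u,v,h in(("cream",229,230,.042),("roll",396,247,.066),("lotion",144,261,.09),("mist",312,224,.116)):
    t=cv2.resize(im[v-30:v+30,u-30:u+30],None,fx=S,fy=S,interpolation=cv2.INTER_CUBIC)
    m=((hsv[...,2]>95)&(hsv[...,1]<80)).astype(np.uint8);w=np.zeros_like(m);w[v-20:v+20,u-20:u+20]=m[v-20:v+20,u-20:u+20]
    k,_=cv2.findContours(w,cv2.RETR_EXTERNAL,cv2.CHAIN_APPROX_NONE);q=max(k,key=cv2.contourArea)
    (a,b),r=cv2.minEnclosingCircle(q);print(n,round(a,1),round(b,1),round(r,1),cv2.boundingRect(q),ray(c,a,b,h).round(4))
    for x in range(0,60,10):
        cv2.putText(t,str(u-30+x),(x*S,10),0,.35,(0,255,255));cv2.line(t,(x*S,0),(x*S,299),(0,90,90),1)
        cv2.putText(t,str(v-30+x),(0,x*S+4),0,.35,(0,255,255));cv2.line(t,(0,x*S),(299,x*S),(0,90,90),1)
    tiles.append(t)
o=np.vstack([np.hstack(tiles[:2]),np.hstack(tiles[2:])]);cv2.imwrite("pics/crop1.png",o)
```

```text
disc 201.8 167.5 14.5 [0.5548 0.14  ]
disc 238.2 160.2 14.3 [0.5721 0.0619]
disc 274.4 153.1 14.3 [ 0.589 -0.016]
disc 310.5 146.0 14.4 [ 0.606  -0.0937]
cream 228.5 229.5 27.6 (209, 210, 40, 40) [0.4211 0.077 ]
roll 395.5 246.5 27.6 (376, 227, 40, 40) [ 0.3919 -0.2654]
lotion 143.5 260.5 27.6 (124, 241, 40, 40) [0.3546 0.2406]
mist 311.5 223.5 27.6 (292, 204, 40, 40) [ 0.433  -0.0899]
```

View pics/crop1.png

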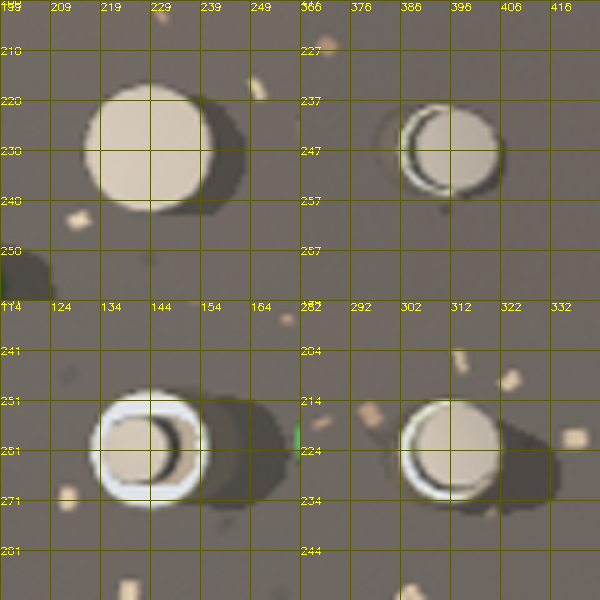

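The crop confirms all four: jar lid centre (228.4,229.2), roll-on cap (397,246.6), white lotion cap (140.8,260.6) and mist cap (313.2,222.8). Next I compute the positions and the first move, with the fingers closing across the row.

Add to h.py:
```python
from scipy.spatial.transform import Rotation as Ro
YAW=1.785
D={1:(.5548,.1400),2:(.5721,.0619),3:(.5890,-.0160),4:(.6060,-.0937)}
def delta(x,y,z,yaw=YAW):
    "grasp point target; tool-axes shift after turning, from measured pose"
    s=robot.observe();R=Ro.from_euler("xyz",s["tool_rot"])
    d=np.array([x,y,z+.159])-s["tool_pos"]
    T=Ro.from_euler("xyz",[np.pi,0,yaw])
    print("t",s["time"],"d tool(now)",R.inv().apply(d).round(4),"d tool(target yaw)",T.inv().apply(d).round(4),"rotvec",(R.inv()*T).as_rotvec().round(4))
```

Run:
```python
from h import *
c=robot.read_camera("top")
for n,u,v,z in(("cream",228.4,229.2,.042),("roll",397,246.6,.066),("lotion",140.8,260.6,.09),("lotion body",143.6,260.4,.066),("mist",313.2,222.8,.116),("green1",183,259,.09),("green2",139.5,309,.09),("bw",148,181,.045),("bs",366,136,.045)): print(n,ray(c,u,v,z).round(4))
x,y=ray(c,142.2,260.5,.078);print(x,y);delta(x,y,.15)
```

```text
cream [0.4217 0.0772]
roll [ 0.3917 -0.2684]
lotion [0.3543 0.246 ]
lotion body [0.3542 0.2461]
mist [ 0.4344 -0.0932]
green1 [0.359  0.1623]
green2 [0.2591 0.2452]
bw [0.5193 0.2475]
bs [ 0.623  -0.2077]
0.3542305917553409 0.24606679402570078
t 0.2 d tool(now) [-0.2834 -0.1997  0.0955] d tool(target yaw) [-0.305   0.165   0.0953] rotvec [-9.0000e-04  4.0000e-04  1.1098e+00]
```

The manual's scale: shifts go in shares of 0.3 m and turns go in shares of pi rad. Converting my numbers, 0.12 rad / 3.1416 = 0.0382.

>>> advance(
  offsets=[
    [0, 0, 0, 0, 0, 0.0382],
    [0, 0, 0, 0, 0, 0.0382],
    [0, 0, 0, 0, 0, 0.0382],
    [0, 0, 0, 0, 0, 0.0382],
    [0, 0, 0, 0, 0, 0.0382],
    [0, 0, 0, 0, 0, 0.0382],
    [0, 0, 0, 0, 0, 0.0382],
    [0, 0, 0, 0, 0, 0.0382],
  ],
  finger_gap=0.075,
)

```text
time: 0.87
tool_pos: [0.1282, 0.5091, 0.4045]
tool_rot: [-3.141, 0.0, 1.929]
contact_force: [0.0, 0.1, -1.0]
opening: 0.0744
grip_force: 0.0
```

>>> advance(
  offsets=[
    [-0.1, 0.0533, 0, 0, 0, 0.0382],
    [-0.1, 0.0667, 0, 0, 0, 0.0095],
    [-0.1, 0.0533, 0, 0, 0, 0],
    [-0.1, 0.0533, 0, 0, 0, 0],
    [-0.1, 0.0533, 0, 0, 0, 0],
    [-0.1, 0.0533, 0, 0, 0, 0],
    [-0.1, 0.0533, 0, 0, 0, 0],
    [-0.1, 0.0533, 0, 0, 0, 0],
  ],
)

```text
time: 1.53
tool_pos: [0.3132, 0.3055, 0.4047]
tool_rot: [3.142, -0.0, 1.785]
contact_force: [-0.0, 0.9, 0.8]
opening: 0.0749
grip_force: 0.0
```

```bash
python3 -c "
from h import *
delta(.3542,.2461,.15)"
```

```text
t 1.5333 d tool(now) [-0.0668  0.0274  0.0957] d tool(target yaw) [-0.0668  0.0274  0.0957] rotvec [ 0.     -0.0001 -0.    ]
```

Scaled: -0.033 m / 0.3 = -0.11, 0.032 m / 0.3 = 0.1067.

>>> advance(
  offsets=[
    [-0.11, 0.0467, 0, 0, 0, 0],
    [-0.11, 0.0433, 0, 0, 0, 0],
    [0, 0, 0.1067, 0, 0, 0],
    [0, 0, 0.1067, 0, 0, 0],
    [0, 0, 0.1, 0, 0, 0],
    [0, 0, 0, 0, 0, 0],
    [0, 0, 0, 0, 0, 0],
  ],
)

```text
time: 2.12
tool_pos: [0.3528, 0.2481, 0.3102]
tool_rot: [-3.138, 0.001, 1.785]
contact_force: [0.9, 0.3, 0.4]
opening: 0.0747
grip_force: 0.0
```

```bash
python3 -c "
from h import *
delta(.3542,.2461,.052)
c=robot.read_camera('wrist');cv2.imwrite('pics/w1.png',c['image'][:,:,::-1])"
```

```text
t 2.1167 d tool(now) [-0.0022  0.0013  0.0992] d tool(target yaw) [-0.0022  0.0009  0.0992] rotvec [-0.0032  0.0007 -0.0003]
```

View pics/w1.png

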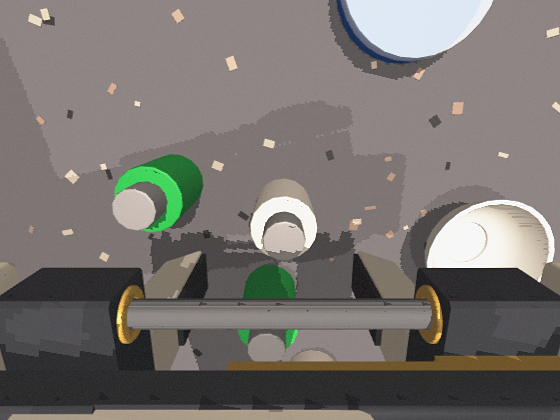

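The wrist view shows the white lotion bottle at (283,235), between the finger pads (about 180 and 375). I descend and grip.

Scaled: 0.03 m / 0.3 = 0.1, 0.025 m / 0.3 = 0.0833.

>>> advance(
  offsets=[
    [-0.0067, 0.0033, 0.1, 0, 0, 0],
    [0, 0, 0.1, 0, 0, 0],
    [0, 0, 0.0833, 0, 0, 0],
    [0, 0, 0.0467, 0, 0, 0],
    [0, 0, 0, 0, 0, 0],
    [0, 0, 0, 0, 0, 0],
  ],
)

```text
time: 2.67
tool_pos: [0.3551, 0.2471, 0.213]
tool_rot: [3.14, -0.0, 1.785]
contact_force: [0.3, -0.9, 1.0]
opening: 0.0752
grip_force: 0.0
```

>>> advance(
  offsets=[
    [0, 0, 0, 0, 0, 0],
    [0, 0, 0, 0, 0, 0],
    [0, 0, 0, 0, 0, 0],
    [0, 0, 0, 0, 0, 0],
    [0, 0, 0, 0, 0, 0],
    [0, 0, 0, 0, 0, 0],
  ],
  finger_gap=0.03,
  force=20,
)

```text
time: 3.17
tool_pos: [0.3546, 0.2466, 0.2123]
tool_rot: [3.14, -0.0, 1.785]
contact_force: [-0.9, 0.3, 7.1]
opening: 0.0476
grip_force: 20.0
```

>>> advance(
  offsets=[
    [0, 0, -0.0833, 0, 0, 0],
    [0, 0, -0.1, 0, 0, 0],
    [0, 0, -0.1, 0, 0, 0],
    [0, 0, -0.05, 0, 0, 0],
    [0, 0, 0, 0, 0, 0],
  ],
)

```text
time: 3.58
tool_pos: [0.355, 0.2468, 0.3148]
tool_rot: [3.135, -0.001, 1.785]
contact_force: [0.5, 0.3, -0.4]
opening: 0.0477
grip_force: 20.0
```

```bash
python3 -c "
from h import *
delta(*D[3],.152)"
```

```text
t 3.5833 d tool(now) [-0.3065  0.1728  0.0044] d tool(target yaw) [-0.3066  0.1727  0.0038] rotvec [ 0.0064 -0.0015 -0.0001]
```

Scaled: -0.034 m / 0.3 = -0.1133, 0.02 m / 0.3 = 0.0667.

>>> advance(
  offsets=[
    [-0.1133, 0.0633, 0, 0, 0, 0],
    [-0.1133, 0.0633, 0, 0, 0, 0],
    [-0.1133, 0.0633, 0, 0, 0, 0],
    [-0.1133, 0.0633, 0, 0, 0, 0],
    [-0.1133, 0.0633, 0, 0, 0, 0],
    [-0.1133, 0.0633, 0, 0, 0, 0],
    [-0.1133, 0.0633, 0, 0, 0, 0],
    [-0.1133, 0.0667, 0, 0, 0, 0],
  ],
)

```text
time: 4.25
tool_pos: [0.5622, 0.0114, 0.3101]
tool_rot: [-3.139, -0.001, 1.784]
contact_force: [1.3, 0.0, -1.4]
opening: 0.0476
grip_force: 20.0
```

>>> advance(
  offsets=[
    [-0.0767, 0.0467, 0, 0, 0, 0],
    [-0.04, 0.02, 0.0333, 0, 0, 0],
    [0, 0, 0.0833, 0, 0, 0],
    [0, 0, 0.0833, 0, 0, 0],
    [0, 0, 0, 0, 0, 0],
    [0, 0, 0, 0, 0, 0],
    [0, 0, 0, 0, 0, 0],
  ],
)

```text
time: 4.83
tool_pos: [0.5888, -0.0166, 0.2521]
tool_rot: [3.141, -0.0, 1.785]
contact_force: [0.9, 0.1, -0.3]
opening: 0.0476
grip_force: 20.0
```

```bash
python3 -c "
from h import *
delta(*D[3],.067)"
```

```text
t 4.8333 d tool(now) [0.0006 0.0003 0.0261] d tool(target yaw) [0.0006 0.0003 0.0261] rotvec [ 0.0003 -0.      0.    ]
```

Scaled: 0.012 m / 0.3 = 0.04, 0.008 m / 0.3 = 0.0267.

>>> advance(
  offsets=[
    [0, 0, 0.04, 0, 0, 0],
    [0, 0, 0.0267, 0, 0, 0],
    [0, 0, 0.0183, 0, 0, 0],
    [0, 0, 0, 0, 0, 0],
    [0, 0, 0, 0, 0, 0],
    [0, 0, 0, 0, 0, 0],
  ],
)

```text
time: 5.33
tool_pos: [0.5888, -0.0167, 0.2269]
tool_rot: [3.141, 0.0, 1.785]
contact_force: [0.2, -0.1, -1.7]
opening: 0.0477
grip_force: 20.0
```

>>> advance(
  offsets=[
    [0, 0, 0, 0, 0, 0],
    [0, 0, 0, 0, 0, 0],
    [0, 0, 0, 0, 0, 0],
    [0, 0, 0, 0, 0, 0],
    [0, 0, 0, 0, 0, 0],
  ],
  finger_gap=0.075,
)

```text
time: 5.75
tool_pos: [0.5887, -0.0168, 0.2264]
tool_rot: [3.141, -0.0, 1.785]
contact_force: [-0.0, 0.1, 0.9]
opening: 0.0734
grip_force: 0.0
```

>>> advance(
  offsets=[
    [0, 0, -0.0667, 0, 0, 0],
    [0, 0, -0.1167, 0, 0, 0],
    [0, 0, -0.1167, 0, 0, 0],
    [0, 0, -0.0667, 0, 0, 0],
    [0, 0, 0, 0, 0, 0],
  ],
)

```text
time: 6.17
tool_pos: [0.5896, -0.0169, 0.3416]
tool_rot: [3.133, 0.003, 1.785]
contact_force: [0.8, -0.7, 0.3]
opening: 0.0753
grip_force: 0.0
```

```bash
python3 -c "
from h import *
delta(.4344,-.0932,.18)"
```

```text
t 6.1667 d tool(now) [-0.0416 -0.1679  0.0013] d tool(target yaw) [-0.0416 -0.1679  0.0026] rotvec [ 0.009   0.0034 -0.0001]
```

Scaled: -0.034 m / 0.3 = -0.1133, -0.033 m / 0.3 = -0.11.

>>> advance(
  offsets=[
    [-0.0267, -0.11, 0, 0, 0, 0],
    [-0.0267, -0.1133, 0, 0, 0, 0],
    [-0.0267, -0.1133, 0, 0, 0, 0],
    [-0.0267, -0.1133, 0, 0, 0, 0],
    [-0.0317, -0.11, 0, 0, 0, 0],
    [0, 0, 0, 0, 0, 0],
    [0, 0, 0, 0, 0, 0],
  ],
)

```text
time: 6.75
tool_pos: [0.4322, -0.0935, 0.3361]
tool_rot: [-3.141, -0.0, 1.782]
contact_force: [0.6, 0.4, -0.8]
opening: 0.0751
grip_force: 0.0
```

```bash
python3 -c "
from h import *
delta(.4344,-.0932,.1)"
```

```text
t 6.75 d tool(now) [-0.0001  0.0022  0.0771] d tool(target yaw) [-0.0001  0.0022  0.0771] rotvec [-0.0002 -0.0003 -0.0026]
```

Scaled: 0.03 m / 0.3 = 0.1, 0.017 m / 0.3 = 0.0567.

>>> advance(
  offsets=[
    [0, 0.0067, 0.1, 0, 0, 0],
    [0, 0, 0.1, 0, 0, 0],
    [0, 0, 0.0567, 0, 0, 0],
    [0, 0, 0, 0, 0, 0],
    [0, 0, 0, 0, 0, 0],
  ],
)

```text
time: 7.17
tool_pos: [0.4359, -0.0923, 0.2586]
tool_rot: [-3.14, -0.001, 1.785]
contact_force: [0.8, 0.1, 1.1]
opening: 0.0751
grip_force: 0.0
```

>>> advance(
  offsets=[
    [0, 0, 0, 0, 0, 0],
    [0, 0, 0, 0, 0, 0],
    [0, 0, 0, 0, 0, 0],
    [0, 0, 0, 0, 0, 0],
    [0, 0, 0, 0, 0, 0],
    [0, 0, 0, 0, 0, 0],
    [0, 0, 0, 0, 0, 0],
    [0, 0, 0, 0, 0, 0],
  ],
  finger_gap=0.02,
  force=20,
)

```text
time: 7.83
tool_pos: [0.4353, -0.0926, 0.2594]
tool_rot: [3.141, 0.0, 1.785]
contact_force: [0.3, 0.7, 1.0]
opening: 0.0333
grip_force: 20.0
```

>>> advance(
  offsets=[
    [0, 0, -0.0667, 0, 0, 0],
    [0, 0, -0.1, 0, 0, 0],
    [0, 0, -0.0667, 0, 0, 0],
    [0, 0, 0, 0, 0, 0],
    [0, 0, 0, 0, 0, 0],
  ],
)

```text
time: 8.25
tool_pos: [0.4352, -0.0926, 0.3296]
tool_rot: [3.14, 0.001, 1.785]
contact_force: [-0.7, 0.1, -2.7]
opening: 0.0337
grip_force: 20.0
```

```bash
python3 -c "
from h import *
delta(*D[4],.17)"
```

```text
t 8.25 d tool(now) [-0.0373  0.1667  0.0009] d tool(target yaw) [-0.0374  0.1667  0.0006] rotvec [ 0.0015  0.0009 -0.0002]
```

Scaled: 0.034 m / 0.3 = 0.1133, 0.033 m / 0.3 = 0.11.

>>> advance(
  offsets=[
    [-0.0233, 0.11, 0, 0, 0, 0],
    [-0.0233, 0.11, 0, 0, 0, 0],
    [-0.0267, 0.1133, 0, 0, 0, 0],
    [-0.0267, 0.1133, 0, 0, 0, 0],
    [-0.025, 0.11, 0, 0, 0, 0],
    [0, 0, 0.0667, 0, 0, 0],
    [0, 0, 0, 0, 0, 0],
    [0, 0, 0, 0, 0, 0],
  ],
)

```text
time: 8.92
tool_pos: [0.6055, -0.0935, 0.3058]
tool_rot: [-3.135, -0.004, 1.785]
contact_force: [-1.2, -0.3, -1.4]
opening: 0.0334
grip_force: 20.0
```

```bash
python3 -c "
from h import *
delta(*D[4],.114)"
```

```text
t 8.9167 d tool(now) [-0.0005  0.0007  0.0328] d tool(target yaw) [-0.0003  0.0005  0.0328] rotvec [-0.0066 -0.0036 -0.0001]
```

Scaled: 0.016 m / 0.3 = 0.0533, 0.01 m / 0.3 = 0.0333.

>>> advance(
  offsets=[
    [0, 0, 0.0533, 0, 0, 0],
    [0, 0, 0.0333, 0, 0, 0],
    [0, 0, 0.02, 0, 0, 0],
    [0, 0, 0, 0, 0, 0],
    [0, 0, 0, 0, 0, 0],
    [0, 0, 0, 0, 0, 0],
  ],
)

```text
time: 9.42
tool_pos: [0.6064, -0.0939, 0.278]
tool_rot: [3.141, 0.0, 1.785]
contact_force: [0.5, -0.7, -1.9]
opening: 0.0338
grip_force: 20.0
```

>>> advance(
  offsets=[
    [0, 0, 0, 0, 0, 0],
    [0, 0, 0, 0, 0, 0],
    [0, 0, 0, 0, 0, 0],
    [0, 0, 0, 0, 0, 0],
    [0, 0, 0, 0, 0, 0],
  ],
  finger_gap=0.07,
)

```text
time: 9.83
tool_pos: [0.6064, -0.0937, 0.2775]
tool_rot: [3.141, 0.0, 1.785]
contact_force: [-0.9, 0.6, -0.3]
opening: 0.0624
grip_force: 0.0
```

>>> advance(
  offsets=[
    [0, 0, -0.0667, 0, 0, 0],
    [0, 0, -0.1167, 0, 0, 0],
    [0, 0, -0.0667, 0, 0, 0],
    [0, 0, 0, 0, 0, 0],
    [0, 0, 0, 0, 0, 0],
  ],
)

```text
time: 10.25
tool_pos: [0.6065, -0.0938, 0.3535]
tool_rot: [3.139, 0.001, 1.785]
contact_force: [-0.2, 0.1, -0.5]
opening: 0.07
grip_force: 0.0
```

```bash
python3 -c "
from h import *
delta(.3917,-.2684,.12)"
```

```text
t 10.25 d tool(now) [-0.1249 -0.2472  0.074 ] d tool(target yaw) [-0.125  -0.247   0.0745] rotvec [ 0.0026  0.0013 -0.0002]
```

Scaled: -0.036 m / 0.3 = -0.12, -0.035 m / 0.3 = -0.1167.

>>> advance(
  offsets=[
    [-0.0533, -0.1133, 0, 0, 0, 0],
    [-0.06, -0.1167, 0, 0, 0, 0],
    [-0.06, -0.1167, 0, 0, 0, 0],
    [-0.06, -0.12, 0.0333, 0, 0, 0],
    [-0.06, -0.12, 0.0667, 0, 0, 0],
    [-0.06, -0.12, 0.0667, 0, 0, 0],
    [-0.06, -0.1167, 0.0667, 0, 0, 0],
    [0, 0, 0, 0, 0, 0],
  ],
)

```text
time: 10.92
tool_pos: [0.3926, -0.2642, 0.282]
tool_rot: [-3.135, -0.007, 1.78]
contact_force: [0.7, 0.0, -0.3]
opening: 0.0698
grip_force: 0.0
```

>>> advance(
  offsets=[
    [0, 0, 0, 0, 0, 0],
  ],
)

```text
time: 11.0
tool_pos: [0.3958, -0.263, 0.2843]
tool_rot: [-3.139, -0.004, 1.781]
contact_force: [0.4, 0.1, 0.5]
opening: 0.0701
grip_force: 0.0
```

```bash
python3 -c "
from h import *
delta(.3917,-.2684,.034)
c=robot.read_camera('top');cv2.imwrite('pics/t2.png',cv2.resize(c['image'][100:290,110:440,::-1],None,fx=2.4,fy=2.4,interpolation=cv2.INTER_CUBIC))"
```

```text
t 11.0 d tool(now) [-0.0048 -0.0049  0.0913] d tool(target yaw) [-0.0044 -0.0052  0.0913] rotvec [-0.0027 -0.0041 -0.0042]
```

View pics/t2.png

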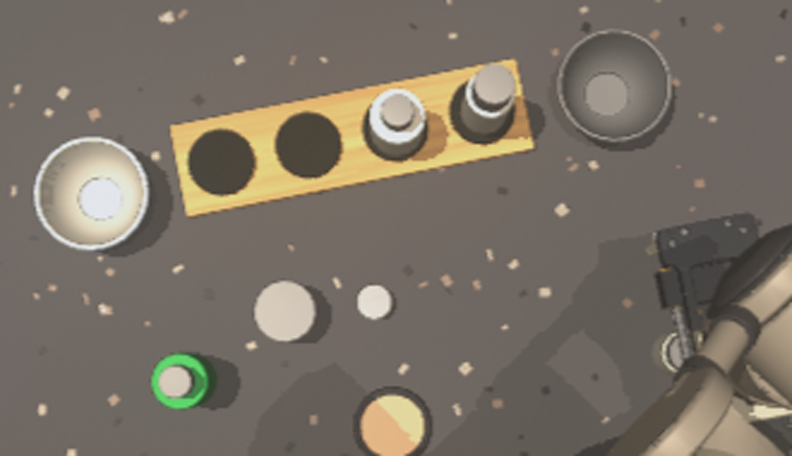

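The lotion bottle (397,115 in the crop) and the mist bottle (494,83 cap) stand on discs 3 and 4. I go down on the roll-on.

Scaled: 0.025 m / 0.3 = 0.0833, 0.02 m / 0.3 = 0.0667, -0.004 rad / 3.1416 = -0.0013.

>>> advance(
  offsets=[
    [-0.015, -0.0167, 0.0667, 0, 0, -0.0013],
    [0, 0, 0.0833, 0, 0, 0],
    [0, 0, 0.0667, 0, 0, 0],
    [0, 0, 0, 0, 0, 0],
    [0, 0, 0, 0, 0, 0],
  ],
)

```text
time: 11.47
tool_pos: [0.3944, -0.2669, 0.2209]
tool_rot: [-3.141, -0.002, 1.791]
contact_force: [0.2, -0.4, 1.0]
opening: 0.07
grip_force: 0.0
```

```bash
python3 -c "
from h import *
delta(.3917,-.2684,.034)"
```

```text
t 11.4667 d tool(now) [-0.0009 -0.003   0.0279] d tool(target yaw) [-0.0009 -0.003   0.0279] rotvec [-0.0008 -0.0017  0.0055]
```

Scaled: 0.015 m / 0.3 = 0.05, 0.012 m / 0.3 = 0.04, 0.005 rad / 3.1416 = 0.0016.

>>> advance(
  offsets=[
    [-0.0033, -0.01, 0.05, 0, 0, 0.0016],
    [0, 0, 0.04, 0, 0, 0],
    [0, 0, 0, 0, 0, 0],
    [0, 0, 0, 0, 0, 0],
  ],
)

```text
time: 11.8
tool_pos: [0.3917, -0.2693, 0.1952]
tool_rot: [3.141, 0.001, 1.785]
contact_force: [-0.4, 0.3, 0.2]
opening: 0.0697
grip_force: 0.0
```

>>> advance(
  offsets=[
    [0, 0, 0, 0, 0, 0],
    [0, 0, 0, 0, 0, 0],
    [0, 0, 0, 0, 0, 0],
    [0, 0, 0, 0, 0, 0],
    [0, 0, 0, 0, 0, 0],
    [0, 0, 0, 0, 0, 0],
    [0, 0, 0, 0, 0, 0],
    [0, 0, 0, 0, 0, 0],
  ],
  finger_gap=0.02,
  force=20,
)

```text
time: 12.47
tool_pos: [0.3911, -0.2694, 0.1945]
tool_rot: [3.141, 0.0, 1.784]
contact_force: [0.4, -0.4, 3.9]
opening: 0.0376
grip_force: 20.0
```

>>> advance(
  offsets=[
    [0, 0, -0.0833, 0, 0, 0],
    [0, 0, -0.1167, 0, 0, 0],
    [0, 0, -0.1167, 0, 0, 0],
    [0, 0, -0.0667, 0, 0, 0],
    [0, 0, 0, 0, 0, 0],
  ],
)

```text
time: 12.88
tool_pos: [0.3917, -0.2701, 0.3133]
tool_rot: [3.137, 0.007, 1.784]
contact_force: [0.5, 0.2, 0.2]
opening: 0.0376
grip_force: 20.0
```

```bash
python3 -c "
from h import *
delta(.4921,.07,.15);delta(*D[2],.15)"
```

```text
t 12.8833 d tool(now) [0.3112 0.17   0.003 ] d tool(target yaw) [0.311  0.1704 0.0043] rotvec [ 0.0045  0.0066 -0.0011]
t 12.8833 d tool(now) [0.2863 0.2465 0.0035] d tool(target yaw) [0.2861 0.2468 0.0043] rotvec [ 0.0045  0.0066 -0.0011]
```

Scaled: 0.034 m / 0.3 = 0.1133, 0.02 m / 0.3 = 0.0667.

>>> advance(
  offsets=[
    [0.1, 0.0667, 0, 0, 0, 0],
    [0.1133, 0.0667, 0, 0, 0, 0],
    [0.1133, 0.0667, 0, 0, 0, 0],
    [0.1133, 0.0667, 0, 0, 0, 0],
    [0.1133, 0.0667, 0, 0, 0, 0],
    [0.1133, 0.0667, 0, 0, 0, 0],
    [0.1133, 0.0667, 0, 0, 0, 0],
    [0.1067, 0.0667, 0, 0, 0, 0],
  ],
)

```text
time: 13.55
tool_pos: [0.4909, 0.0266, 0.3081]
tool_rot: [-3.14, -0.001, 1.784]
contact_force: [0.2, -1.5, 0.3]
opening: 0.0378
grip_force: 20.0
```

>>> advance(
  offsets=[
    [0.0667, 0.0833, 0, 0, 0, 0],
    [0, 0.1067, 0, 0, 0, 0],
    [0, 0.0667, 0, 0, 0, 0],
    [0, 0.0317, 0, 0, 0, 0],
    [0, 0, 0.0667, 0, 0, 0],
    [0, 0, 0, 0, 0, 0],
    [0, 0, 0, 0, 0, 0],
  ],
)

```text
time: 14.13
tool_pos: [0.5707, 0.0622, 0.2872]
tool_rot: [-3.137, -0.001, 1.784]
contact_force: [-0.2, -0.5, 0.2]
opening: 0.0374
grip_force: 20.0
```

```bash
python3 -c "
from h import *
delta(*D[2],.049)"
```

```text
t 14.1333 d tool(now) [-0.0007  0.0017  0.0792] d tool(target yaw) [-0.0006  0.0013  0.0792] rotvec [-0.0049 -0.0012 -0.0012]
```

Scaled: 0.03 m / 0.3 = 0.1, -0.0005 m / 0.3 = -0.0017, 0.001 rad / 3.1416 = 0.0003.

>>> advance(
  offsets=[
    [-0.0017, 0.005, 0.1, 0, 0, 0.0003],
    [0, 0, 0.0833, 0, 0, 0],
    [0, 0, 0.0467, 0, 0, 0],
    [0, 0, 0.0283, 0, 0, 0],
    [0, 0, 0, 0, 0, 0],
    [0, 0, 0, 0, 0, 0],
  ],
)

```text
time: 14.63
tool_pos: [0.5732, 0.062, 0.2123]
tool_rot: [3.141, 0.0, 1.783]
contact_force: [0.0, -0.8, 0.0]
opening: 0.0375
grip_force: 20.0
```

>>> advance(
  offsets=[
    [0, 0, 0, 0, 0, 0],
    [0, 0, 0, 0, 0, 0],
    [0, 0, 0, 0, 0, 0],
    [0, 0, 0, 0, 0, 0],
    [0, 0, 0, 0, 0, 0],
  ],
  finger_gap=0.075,
)

```text
time: 15.05
tool_pos: [0.5731, 0.0621, 0.2123]
tool_rot: [3.141, 0.0, 1.783]
contact_force: [-0.1, -0.2, 0.2]
opening: 0.0663
grip_force: 0.0
```

>>> advance(
  offsets=[
    [0, 0, -0.0667, 0, 0, 0],
    [0, 0, -0.1167, 0, 0, 0],
    [0, 0, -0.1167, 0, 0, 0],
    [0, 0, 0, 0, 0, 0],
  ],
)

```text
time: 15.38
tool_pos: [0.5747, 0.0622, 0.3088]
tool_rot: [3.13, 0.003, 1.783]
contact_force: [0.6, -0.7, 0.8]
opening: 0.0749
grip_force: 0.0
```

```bash
python3 -c "
from h import *
delta(.4217,.0772,.12)"
```

```text
t 15.3833 d tool(now) [ 0.047  -0.1467  0.0279] d tool(target yaw) [ 0.0472 -0.1463  0.0298] rotvec [ 0.0118  0.0027 -0.002 ]
```

Scaled: -0.03 m / 0.3 = -0.1, -0.029 m / 0.3 = -0.0967.

>>> advance(
  offsets=[
    [0.03, -0.0933, 0, 0, 0, 0],
    [0.03, -0.1, 0, 0, 0, 0],
    [0.0333, -0.1, 0, 0, 0, 0],
    [0.0333, -0.1, 0.0333, 0, 0, 0],
    [0.0317, -0.0967, 0.0667, 0, 0, 0],
    [0, 0, 0, 0, 0, 0],
    [0, 0, 0, 0, 0, 0],
  ],
  finger_gap=0.085,
)

```text
time: 15.97
tool_pos: [0.4175, 0.0778, 0.2711]
tool_rot: [-3.139, -0.001, 1.783]
contact_force: [1.1, 0.7, 0.8]
opening: 0.0847
grip_force: 0.0
```

```bash
python3 -c "
from h import *
delta(.4217,.0772,.034)"
```

```text
t 15.9667 d tool(now) [-0.0015  0.0042  0.0781] d tool(target yaw) [-0.0015  0.004   0.0781] rotvec [-0.0029 -0.0007 -0.0017]
```

Scaled: 0.025 m / 0.3 = 0.0833, 0.018 m / 0.3 = 0.06, 0.002 rad / 3.1416 = 0.0006.

>>> advance(
  offsets=[
    [-0.005, 0.01, 0.0833, 0, 0, 0.0006],
    [0, 0, 0.0833, 0, 0, 0],
    [0, 0, 0.06, 0, 0, 0],
    [0, 0, 0.0267, 0, 0, 0],
    [0, 0, 0, 0, 0, 0],
    [0, 0, 0, 0, 0, 0],
  ],
)

```text
time: 16.47
tool_pos: [0.4235, 0.0767, 0.1961]
tool_rot: [3.141, 0.0, 1.781]
contact_force: [0.9, 0.8, 0.0]
opening: 0.085
grip_force: 0.0
```

```bash
python3 -c "
from h import *
delta(.4217,.0772,.034)"
```

```text
t 16.4667 d tool(now) [ 0.0008 -0.0016  0.0031] d tool(target yaw) [ 0.0009 -0.0016  0.0031] rotvec [ 0.0008  0.0001 -0.0043]
```

>>> advance(
  offsets=[
    [0, 0, 0, 0, 0, 0],
    [0, 0, 0, 0, 0, 0],
    [0, 0, 0, 0, 0, 0],
    [0, 0, 0, 0, 0, 0],
    [0, 0, 0, 0, 0, 0],
    [0, 0, 0, 0, 0, 0],
  ],
  finger_gap=0.04,
  force=20,
)

```text
time: 16.97
tool_pos: [0.4227, 0.0768, 0.1961]
tool_rot: [3.141, 0.0, 1.781]
contact_force: [-0.2, -0.2, 3.8]
opening: 0.0533
grip_force: 20.0
```

>>> advance(
  offsets=[
    [0, 0, -0.0833, 0, 0, 0],
    [0, 0, -0.1167, 0, 0, 0],
    [0, 0, -0.1, 0, 0, 0],
    [0, 0, 0, 0, 0, 0],
    [0, 0, 0, 0, 0, 0],
  ],
)

```text
time: 17.38
tool_pos: [0.4228, 0.0768, 0.287]
tool_rot: [3.138, 0.001, 1.781]
contact_force: [-0.1, -0.5, -0.8]
opening: 0.0536
grip_force: 20.0
```

```bash
python3 -c "
from h import *
delta(*D[1],.124)"
```

```text
t 17.3833 d tool(now) [0.0343 0.1422 0.0046] d tool(target yaw) [0.0337 0.1424 0.004 ] rotvec [ 0.0038  0.0007 -0.0041]
```

Scaled: 0.036 m / 0.3 = 0.12, 0.034 m / 0.3 = 0.1133, 0.004 rad / 3.1416 = 0.0013.

>>> advance(
  offsets=[
    [0.03, 0.1133, 0, 0, 0, 0.0013],
    [0.03, 0.12, 0, 0, 0, 0],
    [0.03, 0.12, 0, 0, 0, 0],
    [0.0233, 0.12, 0.0333, 0, 0, 0],
    [0, 0, 0.0667, 0, 0, 0],
    [0, 0, 0, 0, 0, 0],
    [0, 0, 0, 0, 0, 0],
  ],
)

```text
time: 17.97
tool_pos: [0.5534, 0.1391, 0.2529]
tool_rot: [-3.135, -0.001, 1.777]
contact_force: [-0.1, 0.2, -1.1]
opening: 0.0535
grip_force: 20.0
```

```bash
python3 -c "
from h import *
delta(*D[1],.0505)"
```

```text
t 17.9667 d tool(now) [0.0005 0.0018 0.0434] d tool(target yaw) [0.0005 0.0015 0.0434] rotvec [-0.0069 -0.0007 -0.0079]
```

Scaled: 0.018 m / 0.3 = 0.06, 0.014 m / 0.3 = 0.0467, 0.008 rad / 3.1416 = 0.0025.

>>> advance(
  offsets=[
    [0.0017, 0.0033, 0.06, 0, 0, 0.0025],
    [0, 0, 0.0467, 0, 0, 0],
    [0, 0, 0.0367, 0, 0, 0],
    [0, 0, 0, 0, 0, 0],
    [0, 0, 0, 0, 0, 0],
    [0, 0, 0, 0, 0, 0],
  ],
)

```text
time: 18.47
tool_pos: [0.5555, 0.1398, 0.2137]
tool_rot: [3.14, 0.0, 1.769]
contact_force: [1.0, -0.2, -1.0]
opening: 0.0537
grip_force: 20.0
```

>>> advance(
  offsets=[
    [0, 0, 0, 0, 0, 0],
    [0, 0, 0, 0, 0, 0],
    [0, 0, 0, 0, 0, 0],
    [0, 0, 0, 0, 0, 0],
    [0, 0, 0, 0, 0, 0],
  ],
  finger_gap=0.085,
)

```text
time: 18.88
tool_pos: [0.5555, 0.14, 0.2131]
tool_rot: [3.141, -0.0, 1.769]
contact_force: [0.1, -0.3, 0.6]
opening: 0.082
grip_force: 0.0
```

>>> advance(
  offsets=[
    [0, 0, -0.0667, 0, 0, 0],
    [0, 0, -0.1167, 0, 0, 0],
    [0, 0, -0.1167, 0, 0, 0],
    [0, -0.1, 0, 0, 0, 0],
    [0, -0.1333, 0, 0, 0, 0],
    [0, -0.1333, 0, 0, 0, 0],
    [0, -0.1333, 0, 0, 0, 0],
    [0, -0.1, 0, 0, 0, 0],
  ],
)

```text
time: 19.55
tool_pos: [0.3758, 0.1041, 0.3026]
tool_rot: [-3.14, -0.0, 1.769]
contact_force: [-0.8, -0.0, 0.0]
opening: 0.0848
grip_force: 0.0
```

Run:
```python
from h import *
c=robot.read_camera('top');cv2.imwrite('pics/t3.png',cv2.resize(c['image'][110:200,170:350,::-1],None,fx=4.4,fy=4.4,interpolation=cv2.INTER_CUBIC))
for n,i,h in(("cream",1,.042),("roll",2,.066),("lotion",3,.09),("mist",4,.116)):
    u,v=proj(c,[*D[i],h+.013]);print(n,"expected cap centre in crop",round((u-170+.5)*4.4),round((v-110+.5)*4.4))
```

```text
cream expected cap centre in crop 131 241
roll expected cap centre in crop 294 199
lotion expected cap centre in crop 464 156
mist expected cap centre in crop 641 109
```

View pics/t3.png

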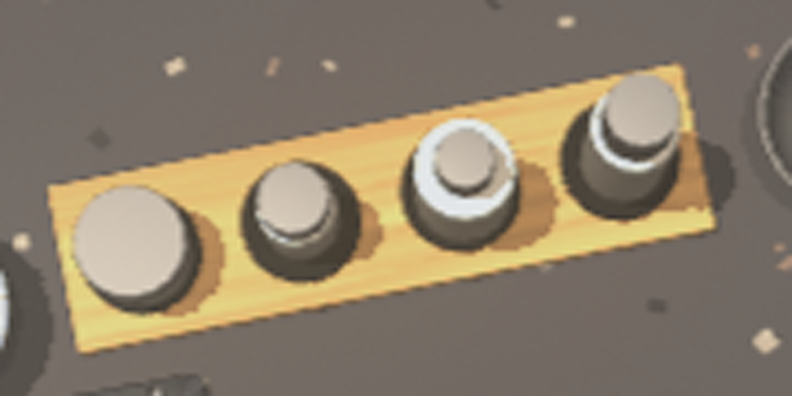

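The cap centres in the crop are (131,241), (294,199), (464,158) and (642,112). They match the expected centres to within about 1–2 mm, and the arm is clear.

>>> advance(
  offsets=[
    [0, 0, 0, 0, 0, 0],
    [0, 0, 0, 0, 0, 0],
    [0, 0, 0, 0, 0, 0],
  ],
)

```text
time: 19.85
tool_pos: [0.3801, 0.1046, 0.3032]
tool_rot: [3.139, 0.0, 1.769]
contact_force: [0.3, 0.0, -0.2]
opening: 0.0852
grip_force: 0.0
```

```bash
python3 -c "
from cell import robot
print(robot.hand_in())"
```

```text
the job is handed in; nothing more can be done
None
```

I handed the job in at about 20 s: the cream jar, roll-on, lotion bottle and mist bottle stand on discs 1 to 4, rising from the white bowl to the steel bowl and centred to within about 2 mm in the last picture; no verdict came back.

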